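# Fit and close the water tank of the tape machine

### The arm

A 7-joint arm with a two-finger parallel gripper is mounted at the origin on the work surface. World frame = base frame: x ahead of the robot, y to its left, z up, the work surface at z = 0. Lengths are in m, angles in rad, forces in N, time in s.
With the tool pointing down it reaches from about 0.4 to 0.85 m from the base axis. Payload 4.5 kg.
Tool frame: the origin (TCP) lies on the centre line of the jaws, within the pads' length; the fingertips stand 8 mm ahead of it and the grasp point (between the pads) lies 11 mm behind it; z points along the fingers, y is the line along which they close (so a half turn about z gives the same grasp; the last joint's range is limited). The gripper opens to 88 mm and grips with 3 to 60 N. Pads are 18 mm wide; open, the fingers measure 123 mm over their backs; the gripper's body (75 mm by 187 mm) begins 45 mm behind the grasp point.
Start: joints at [-1.243, 0.689, -0.195, 1.565, 0.157, 0.902, -0.215], TCP at [0.181, 0.598, 0.209] pointing down, gripper open.
Joint ranges: [-3.01, 3.01], [-0.46, 2.08], [-1.47, 1.51], [0.13, 2.56], [-1, 4.14], [0.04, 2.09], [-2.66, 2.66]. Speed limits (rad/s): [2.57, 2.57, 3.14, 3.14, 3.14, 3.14, 3.14].

### API

Orientations are given as [roll, pitch, yaw] about the fixed x, y, z axes, in that order (R = Rz(yaw) Ry(pitch) Rx(roll)).
In Python, from plant import arm gives the robot as it stands. Calls block until the motion is done:
- arm.move_ptp(position, orientation): joint-space move of the TCP to a pose.
- arm.line_to(position, rotation=None, rate=0.15): straight line of the TCP; rotation=None keeps the orientation; rate is the mean speed in m/s.
- arm.move_joints(angles): joint-space move.
- arm.gripper_to(opening, grip_force=None): finger opening in m; grip_force is the grip in N (None keeps the last); returns when the fingers have stopped.
- arm.pause(seconds).
- arm.solve_ik(position, orientation): joint angles nearest the present ones, or None.
- arm.state(): the state.
- arm.grab_frame(name): name is "scene" or "top" or "wrist"; returns the picture (420x560x3 uint8, blue, green, red); there is no depth.
- arm.get_calibration(name): a dict with "intrinsics" (3x3 intrinsics, pixels), "dist_coeffs" ([k1, k2, p1, p2, k3] as OpenCV has them; the pictures are not rectified), "R" (3x3) and "t" (3): a world point X has camera coordinates R X + t; the wrist camera has in their place "T_tool_cam" (4x4, takes a point from camera to tool coordinates, whose origin is the TCP and whose axes are the flange's). Camera axes: x right, y down, z forward; pixel columns grow to the right and rows downward; lengths in m; the calibration is good to about 2 mm. A picture is of the moment at which its call begins: read the wrist's pose just before it. get_calibration takes no time and is no camera call.
A pose or a line that the arm cannot do raises arm.IKError and nothing moves.
- arm.close_job(): hands the job in; it is judged then, once.
The state is a dict: "time_s": time; "joint_pos": joint angles; "qvel": joint speeds; "joint_torque": joint torques, N m; "tcp_pos": TCP position; "ee_rot": TCP orientation; "ft_force": force on the tool from outside, world axes, zero at the start; "wrist_torque": the same for the moment, N m; "finger_gap": finger opening in m; "finger_force": force on a finger pad.
Only numpy, scipy, OpenCV 4.12 (cv2) and the standard library are available. Lean on these libraries where they do the work, as an engineer would, in place of code of your own. Each camera call takes 0.05 s, during which the arm holds its last target. There are 200 camera calls.

### The job

Get the packing bench's tape machine ready: set the white water tank fully down in the slanted cradle on the machine's flank, with its cap at the end away from the turnbutton. Next swing the turnbutton square across the tank's bare end ledge to hold it there, and then screw the tank's cap clockwise until the torque rises and it is snug, without overtightening it. Leave the tank latched in the cradle, let go of everything, and do not disturb the other things on the bench.

Things in the scene. Friction and masses are not known exactly. Their poses are not given: they have to be found in the camera images.
- water_tank: Loose white plastic tank standing upright, 0.43 to 0.71 kg: a block 170 (x) by 70 (y) by 105 mm (z). Origin: centre of its underside, z up. On its flat top, 105 mm up: a solid handle block (point tank_grip) and, at x = +53 mm, a neck 42 mm across that carries the cap (point cap_top). From x = -85 to -50 mm the top is a bare ledge for the turnbutton.
- tank_grip (a point): Middle of the tank's handle block, 13 mm below its top; in the tank's frame (-25, 0, 128 mm), axes as the tank's. The block is 50 (x) by 24 (y) mm and rises 36 mm above the tank's top, from 105 to 141 mm. Pinch it along y.
- cap_top (a point): Centre of the top of the round grey ribbed cap, 54 mm across, 30 mm high, spanning 147 to 177 mm above the tank's underside; in the tank's frame (53, 0, 177 mm). z is the screw axis, outwards; a raised white rib on top points along the cap's own x. Clockwise from above tightens. The cap does not sink visibly as it turns.
- cap (a joint): Turn of the cap on its thread, rad, growing clockwise (tightening). Starts between 0.3 and 1.4, turns with a light drag of about 0.12 N m, and meets its seal at 2.6, where this joint stops.
- seal (a joint): Squeeze of the seal: further clockwise turn of the cap, rad, once joint cap has reached 2.6; 0 before. While turning, the torque leaps from 0.12 to 0.35 N m, then rises by 2 N m per rad; held still, it reads up to 0.7 N m less. Snug is 0.1 to 0.55 (0.55 to 1.45 N m); over 0.7 (1.75 N m) is overtightened. Let go, it backs off by itself to about 0.17 at most.
- cradle: Fixed steel tray for the tank, tilted 25 degrees. Origin: centre of its floor, 62 mm above the bench. z: the seated tank's upward axis, leaning away from the robot; x: along the tray, to the machine's housing; y: up the slope, to the robot. Inside 180 (x) by 76 mm (y). Fully home, the tank's frame lies on this one (x to x, cap at +x), with 5 mm (x) and 3 mm (y) play each way.
- tape_machine: The fixed grey tape machine, with a keypad, that carries the cradle. Origin on the bench below the cradle's; x away from the robot, y to the housing, which begins 150 mm along y, is 270 mm wide, 340 mm deep and up to 255 mm high. The cradle's walls: 6 mm thick, 35 mm high, but 75 mm on the side away from the robot; flared lips add about 10 mm (none at the turnbutton's end).
- turnbutton (a joint): Turn of the dark steel turnbutton, rad, growing anticlockwise seen from above along the cradle's z. At 0 (it starts near) its bar points along the cradle's -y (down the slope, clear of the tank); at 1.57 along the cradle's +x, square across the tank's ledge. Stops at -0.4 and 1.65. Friction about 0.06 N m; it stays where it is left.
- turnbutton_tab (a point): On the turnbutton's pivot, in its upright pinch tab (36 long, 10 thick, 33 mm high), 12 mm below the tab's top; cradle frame (-108, 0, 139 mm), on a post 24 by 30 mm. z: the pivot; x: along bar and tab, so pinch along y. The bar, 16 wide, 8 mm thick, reaches 50 mm from the pivot along x and 16 mm behind; it passes 5 mm above the seated tank's ledge.
- tape_roll: Bystander: roll of brown paper tape lying flat, 116 mm across, 60 mm high. Origin at the centre of its underside, as for the other bystanders.
- label_roll: Bystander: roll of white labels lying flat, 96 mm across, 50 mm high.
- knife: Bystander: grey cutter knife lying flat, 160 by 24 by 16 mm.
- spray: Bystander: bottle of cleaner standing upright, 66 mm across, 190 mm high.
- carton: Bystander: closed brown carton, 120 by 160 by 80 mm.
- scanner: Bystander: hand scanner lying flat, about 175 by 55 by 36 mm.
- pen_cup: Bystander: grey pen cup, 76 mm across, 95 mm high.
There are look-alikes about, which are no part of the job. Leave any purple look-alike of the water_tank alone.

How it is judged:
On the way, in this order (a step that is already met when the one before it is completed fails the run):
1. the tank stands fully home in the slanted cradle, cap at the end away from the turnbutton (x of water_tank in the frame of cradle between -0.009 and 0.009 m and y of water_tank in the frame of cradle between -0.009 and 0.009 m and z of water_tank in the frame of cradle between -0.004 and 0.009 m and x of cap_top in the frame of cradle between 0.035 and 0.07 m and angle between the z axis of water_tank and the z axis of cradle, either way round below 0.12 rad), for 0.2 s.
2. the turnbutton lies across the ledge of the seated tank (all of step 1 and value of joint turnbutton above 1.2 rad), for 0.2 s.
3. the cap is screwed down to snug, the tank still latched in the cradle (all of step 2 and value of joint cap above 2.5 rad and value of joint seal between 0.08 and 0.6 rad), for 0.2 s.
At the end, for the whole second after the job is handed in: Tank at rest, let go, fully home in the cradle (within 9 mm sideways, 9 mm of the floor, about 7 degrees; cap end away from the turnbutton); turnbutton turned at least 1.2 rad, across the ledge; cap run down onto its seal (beyond 2.5 rad), which stays squeezed by 0.08 to 0.6 rad (all of step 3 and linear speed of water_tank below 0.01 m/s and contact force between water_tank and the fingers below 0.1 N); the robot touches nothing.
It fails at once if the cap is overtightened (seal squeezed by more than 0.7 rad) (value of joint seal above 0.7 rad).
It fails at once if another thing on the bench is shifted by more than 40 mm (distance of any of tape_roll, label_roll, knife, spray, carton, scanner, pen_cup from where it was at the start of the episode above 0.04 m).
It also fails if it takes over 64 s, if anything falls off the work surface, if the arm or the gripper's body presses on something with over 40 N, if the wrist force passes 120 N, or if a joint passes its speed limit or range.

## Working session

There is one attempt and no reset: what is moved stays moved. The work goes in short steps, each a Python script; the robot and the scene stay as the last script left them, time stands still between calls to the robot, and variables do not carry over. Pictures are saved under pics/ and viewed, at most 10 in all, crops included, and the job is handed in when it is done.

```bash
mkdir -p pics; ls; python3 - <<'E'
from plant import arm
import cv2,numpy as np
for n in ("scene","top"):
    f=arm.grab_frame(n); cv2.imwrite(f"pics/{n}0.png",f)
    c=arm.get_calibration(n); print(n,{k:np.round(v,4).tolist() for k,v in c.items()})
print({k:np.round(v,4).tolist() for k,v in arm.get_calibration("wrist").items()})
print(arm.state())
E
```

```text
pics
scene {'intrinsics': [[498.0289, 0.0, 281.9618], [0.0, 498.0289, 205.2173], [0.0, 0.0, 1.0]], 'dist_coeffs': [0.0365, 0.0, 0.0, 0.0, 0.0], 'R': [[-0.0263, 0.9997, 0.0014], [0.8317, 0.0227, -0.5548], [-0.5546, -0.0135, -0.832]], 't': [0.1677, -0.349, 1.783]}
top {'intrinsics': [[388.0025, 0.0, 275.7733], [0.0, 388.0025, 213.2433], [0.0, 0.0, 1.0]], 'dist_coeffs': [0.0267, 0.0, 0.0, 0.0, 0.0], 'R': [[0.044, -0.999, 0.0018], [-0.9775, -0.0434, -0.2062], [0.2061, 0.0074, -0.9785]], 't': [-0.1558, 0.5482, 1.1837]}
{'intrinsics': [[344.9596, 0.0, 281.4642], [0.0, 344.9596, 208.5067], [0.0, 0.0, 1.0]], 'dist_coeffs': [-0.0792, 0.0, 0.0, 0.0, 0.0], 'T_tool_cam': [[-0.0001, -0.9535, -0.3012, 0.0776], [1.0, -0.0004, 0.001, 0.0002], [-0.0011, -0.3012, 0.9535, -0.1768], [0.0, 0.0, 0.0, 1.0]]}
{'time_s': 0.1, 'joint_pos': array([-1.24320042,  0.6898542 , -0.19451332,  1.5662004 ,  0.1573177 ,
        0.90251702, -0.21511307]), 'qvel': array([ 0.0015957 , -0.00109849,  0.0018772 , -0.00180509, -0.00046656,
       -0.00022   ,  0.00072653]), 'joint_torque': array([-2.41110312e-03, -5.28509617e+01, -1.27092429e+00, -1.53839296e+01,
       -5.24734799e-02,  1.99147667e-03,  3.39669054e-05]), 'tcp_pos': array([0.18087379, 0.59763338, 0.20792933]), 'ee_rot': array([-3.14001155e+00,  1.39542533e-04,  2.84786097e+00]), 'ft_force': array([-0.65415677, -0.01827119, -0.18262794]), 'wrist_torque': array([ 0.0079262 , -0.00928842,  0.0385523 ]), 'finger_force': 0.0, 'finger_gap': 0.0882978656539148}
```

View pics/scene0.png

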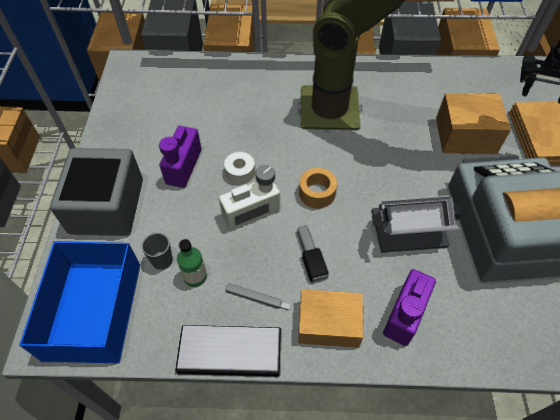

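View pics/top0.png

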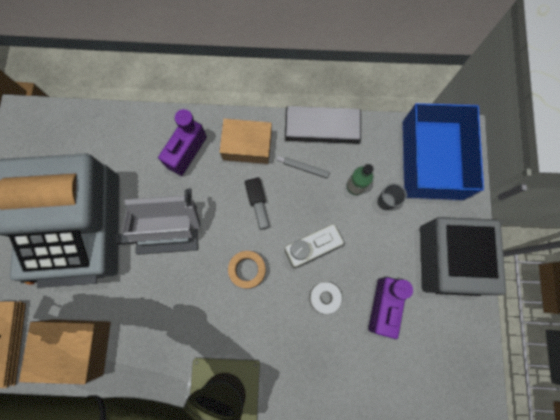

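The white tank is at scene (250,205) and top (315,247), with its grey cap at scene (265,175) and top (301,248), towards +y. The purple look-alikes are at scene (180,155) and (410,305). The cradle is at scene (412,225) and top (160,220), and the dark turnbutton is at top (190,197). Only the white block fits the description. Next I'll get coarse positions and check reachability.

```bash
cat > h.py <<'E'
from plant import arm
import cv2,numpy as np
from scipy.spatial.transform import Rotation as Ro
def cam(name):
    c=arm.get_calibration(name); K=np.array(c["intrinsics"]);d=np.array(c["dist_coeffs"])
    if name=="wrist":
        s=arm.state(); T=np.eye(4); T[:3,:3]=Ro.from_euler("xyz",s["ee_rot"]).as_matrix(); T[:3,3]=s["tcp_pos"]
        W=T@np.array(c["T_tool_cam"]); R=W[:3,:3].T; t=-R@W[:3,3]
    else: R=np.array(c["R"]);t=np.array(c["t"])
    return K,d,R,t
def ray(c,uv):
    K,d,R,t=c; p=cv2.undistortPoints(np.array(uv,float).reshape(-1,1,2),K,d).reshape(-1,2)
    D=np.c_[p,np.ones(len(p))]@R; D/=np.linalg.norm(D,axis=1)[:,None]; return -R.T@t,D
def onplane(c,uv,z=None,n=None,p0=None):
    n=np.array([0,0,1.]) if n is None else n; p0=np.array([0,0,z]) if p0 is None else p0
    o,D=ray(c,uv); return o+D*(((p0-o)@n)/(D@n))[:,None]
def tri(pairs):
    A=np.zeros((3,3));b=np.zeros(3)
    for c,uv in pairs:
        o,D=ray(c,uv);P=np.eye(3)-np.outer(D[0],D[0]);A+=P;b+=P@o
    return np.linalg.solve(A,b)
def proj(c,X):
    K,d,R,t=c; return cv2.projectPoints(np.array(X,float).reshape(-1,3),cv2.Rodrigues(R)[0],t,K,d)[0].reshape(-1,2)
def shot(fn):
    c=cam("wrist"); f=arm.grab_frame("wrist"); cv2.imwrite("pics/%s.png"%fn,f)
    import pickle; pickle.dump(c,open("pics/%s.pkl"%fn,"wb")); return c,f
def rpy(M): return Ro.from_matrix(M).as_euler("xyz")
def Rtank(yaw): return Ro.from_euler("z",yaw).as_matrix()
def Rcr(yaw): return Ro.from_euler("ZX",[yaw,np.deg2rad(25)]).as_matrix()
FL=np.diag([1.,-1,-1]); FLB=np.diag([-1.,1,-1])
E
python3 - <<'E'
from h import *
s,t=cam("scene"),cam("top")
print("cap",onplane(t,[301,248],.177),onplane(s,[265,174],.177))
print("tank handle",onplane(t,[324,239],.141),onplane(s,[238,193],.141))
print("cradle",onplane(t,[[125,222],[195,210],[160,220]],.08))
print("tb",onplane(t,[188,197],.19),)
cr=np.array([*onplane(t,[160,220],.08)[0][:2],.062])
tk=np.array([*onplane(t,[310,245],.15)[0][:2],.0])
for F in (FL,FLB):
    a=arm.solve_ik(tk+[0,0,.40],rpy(Rtank(1.95)@F)); print("tank view",None if a is None else a.round(2))
    for yaw in (1.45,1.57,1.7):
        M=Rcr(yaw); print(yaw,end=" ")
        for p in ([-20,0,120],[53,0,156],[-50,0,350]):
            a=arm.solve_ik(cr+M@np.array(p)/1e3,rpy(M@F)); print(None if a is None else a.round(2))
E
```

```text
cap [[ 0.4320951  -0.20807233  0.177     ]] [[ 0.43805519 -0.20398217  0.177     ]]
tank handle [[ 0.4659816  -0.27692973  0.141     ]] [[ 0.47986761 -0.27917024  0.141     ]]
cradle [[0.5011365  0.33545198 0.08      ]
 [0.5488834  0.12215037 0.08      ]
 [0.51220966 0.22805107 0.08      ]]
tb [[0.56297214 0.1212075  0.19      ]]
tank view [ 0.    0.37  0.6   1.63 -0.22  1.21  1.02]
1.45 [-0.33  0.92  0.03  1.26 -0.2   1.37 -0.35]
[-0.41  0.96  0.04  1.04 -0.23  1.53 -0.45]
None
1.57 [-0.35  0.93  0.02  1.22 -0.16  1.41 -0.28]
[-0.43  0.97  0.02  1.02 -0.19  1.56 -0.38]
None
1.7 [-0.38  0.95  0.01  1.18 -0.11  1.44 -0.21]
[-0.46  0.97  0.    1.01 -0.14  1.58 -0.3 ]
None
tank view [-0.3   0.6   1.31  1.64 -0.59  1.36 -1.67]
1.45 [ 0.09  1.09 -1.02  1.23  0.53  1.53  2.18]
[-0.06  1.09 -0.98  1.01  0.49  1.64  2.18]
None
1.57 [ 0.04  1.1  -1.01  1.19  0.56  1.58  2.27]
[-0.1   1.1  -0.98  0.99  0.51  1.69  2.27]
None
1.7 [-0.    1.11 -1.01  1.15  0.59  1.63  2.37]
[-0.14  1.1  -0.99  0.98  0.55  1.72  2.35]
None
```

```bash
python3 - <<'E'
from h import *
tk=np.array([.452,-.25,.40])
arm.move_ptp(tk,rpy(Rtank(1.95)@FL)); arm.pause(.2); c,f=shot("tk1")
M=Rcr(1.5); cr=np.array([.52,.22,.062])
for p in ([0,0,280],[0,0,250],[0,0,220]):
    try: arm.move_ptp(cr+M@np.array(p)/1e3,rpy(M@FL)); print("ok",p); break
    except arm.IKError as e: print(e)
arm.pause(.2); c2,f2=shot("cr1")
cv2.imwrite("pics/v1.png",np.hstack([f,f2])[:, :]) if 0 else cv2.imwrite("pics/v1.png",cv2.resize(np.vstack([f,f2]),None,fx=.7,fy=.7))
print(arm.state()["time_s"])
E
```

```text
ok [0, 0, 280]
5.6417
```

View pics/v1.png

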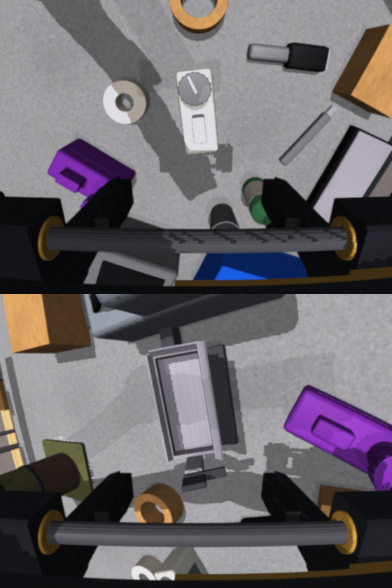

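The tank picture shows the white tank (full-res about 281,160) with its ribbed cap at about (276,127); the neighbours are the label roll (177,145) and a purple look-alike (130,242). The second shows the cradle (about 262,155) with the turnbutton below it at about (290,248). I'll enlarge both in one picture.

```bash
python3 - <<'E'
import cv2,numpy as np
a=cv2.imread("pics/tk1.png")[85:235,230:330]; b=cv2.imread("pics/cr1.png")[50:285,195:355]
a=cv2.resize(a,None,fx=4,fy=4,interpolation=cv2.INTER_CUBIC)[:590]; b=cv2.resize(b,None,fx=2.5,fy=2.5,interpolation=cv2.INTER_CUBIC)
def tick(im,x0,y0,s,st):
    for x in range(x0-x0%st+st,x0+im.shape[1]//s.__ceil__()+200,st):
        u=int((x-x0)*s)
        if u<im.shape[1]: cv2.line(im,(u,0),(u,6),(0,0,255),1); cv2.putText(im,str(x),(u,16),0,.35,(0,0,255),1)
    for y in range(y0-y0%st+st,y0+400,st):
        v=int((y-y0)*s)
        if v<im.shape[0]: cv2.line(im,(0,v),(6,v),(0,0,255),1); cv2.putText(im,str(y),(8,v+4),0,.35,(0,0,255),1)
tick(a,230,85,4,10); tick(b,195,50,2.5,20)
h=max(a.shape[0],b.shape[0]); pad=lambda i: cv2.copyMakeBorder(i,0,h-i.shape[0],0,0,0)
o=np.hstack([pad(a),pad(b)]); print(o.shape); cv2.imwrite("pics/z1.png",o)
E
```

```text
(590, 800, 3)
```

View pics/z1.png

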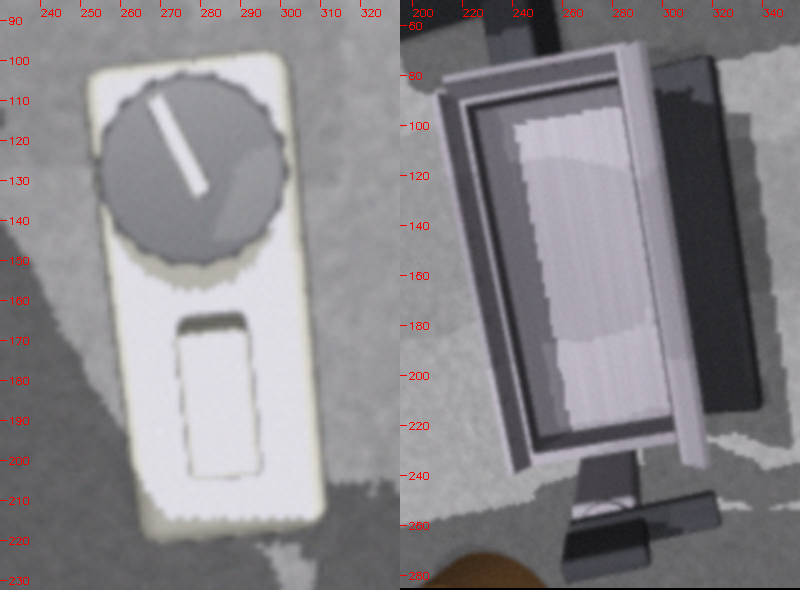

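Tank: handle top corners at full px (274.5,168.8), (291.3,167), (295.5,202.5) and (277.8,204.5); cap centre at (278,127). Cradle: inner rim corners in the crop are about (470,105), (617,82), (535,452) and (677,430). The turnbutton bar points down the slope and its tab top is at about (606,564).

```bash
python3 - <<'E'
from h import *
import pickle
from scipy.optimize import least_squares
c=pickle.load(open("pics/tk1.pkl","rb"))
H=onplane(c,[[274.5,168.8],[291.3,167],[295.5,202.5],[277.8,204.5]],.141); C=onplane(c,[278,127],.177)[0]
# cap circle check
print("handle sides mm",[np.linalg.norm(H[i]-H[(i+1)%4]).round(4)*1e3 for i in range(4)],"cap",C)
m=H.mean(0); d=C-m; print("hc",m,"cap-handle dist",np.hypot(*d[:2]),"yaw",np.arctan2(d[1],d[0]))
e=(H[0]+H[1]-H[2]-H[3]); print("yaw handle",np.arctan2(e[1],e[0]))
k=pickle.load(open("pics/cr1.pkl","rb"))
P=lambda q: np.array([195+(q[0]-400)/2.5,50+q[1]/2.5])
def model(v,pts):
    return proj(k,np.array([v[0],v[1],.062])+(Rcr(v[2])@(np.array(pts)/1e3).T).T)
crop=lambda q:np.c_[400+(q[:,0]-195)*2.5,(q[:,1]-50)*2.5]
for z in (35,0):
    pts=[[90,38,z],[90,-38,z],[-90,38,z],[-90,-38,z],[-108,0,151]]
    px=np.array([P(q) for q in ((470,105),(617,82),(535,452),(677,430),(606,564))])
    r=least_squares(lambda v:(model(v,pts)-px).ravel(),[.52,.22,1.5])
    print(z,r.x,"crop resid",(r.fun.reshape(-1,2)*2.5).round(1).tolist())
    print("bar tip/ pivots",crop(model(r.x,[[-108,-50,118],[-108,18,151],[-108,-18,151],[90,-38,75],[-90,-38,75],[90,38,0],[-90,38,0],[90,-38,0],[-90,-38,0],[90,38,35],[-90,38,35]])).round().tolist())
E
```

```text
handle sides mm [np.float64(21.6), np.float64(47.7), np.float64(23.5), np.float64(47.9)] cap [ 0.43104182 -0.20525932  0.177     ]
hc [ 0.46752949 -0.27433266  0.141     ] cap-handle dist 0.07811834552343082 yaw 2.056784144691213
yaw handle 2.055466801135066
35 [0.49810127 0.22506196 1.68292049] crop resid [[-4.2, -0.5], [2.6, -5.3], [-1.0, 2.6], [-0.7, 1.8], [1.2, 2.4]]
bar tip/ pivots [[722.0, 517.0], [563.0, 573.0], [652.0, 560.0], [619.0, 64.0], [681.0, 454.0], [477.0, 111.0], [540.0, 437.0], [620.0, 86.0], [672.0, 415.0], [466.0, 104.0], [534.0, 455.0]]
0 [0.49683598 0.22363761 1.69119469] crop resid [[4.7, 10.2], [-0.7, 6.7], [4.5, -12.8], [-5.4, -13.0], [0.3, 4.0]]
bar tip/ pivots [[721.0, 518.0], [562.0, 575.0], [651.0, 561.0], [615.0, 67.0], [680.0, 455.0], [475.0, 115.0], [540.0, 439.0], [616.0, 89.0], [672.0, 417.0], [463.0, 108.0], [533.0, 457.0]]
```

```bash
cat >> h.py <<'E'
YT=2.056; TK=np.array([.46753,-.27433,0])+Rtank(YT)@[.025,0,0]
GR=np.array([-.017,0,.119])
E
python3 - <<'E'
from h import *
import pickle
from scipy.optimize import least_squares
k=pickle.load(open("pics/cr1.pkl","rb"))
P=lambda q: np.array([195+(q[0]-400)/2.5,50+q[1]/2.5])
def model(v,pts): return proj(k,np.array([v[0],v[1],.062])+(Rcr(v[2])@(np.array(pts)/1e3).T).T)
pts=[[90,38,35],[90,-38,0],[-90,38,35],[-90,-38,0],[-108,0,151],[-108,18,151],[-108,-18,151]]
px=np.array([P(q) for q in ((469,105),(619,82),(534,452),(675,416),(606,564),(564,571),(649,557))])
r=least_squares(lambda v:(model(v,pts)-px).ravel(),[.5,.22,1.7])
print(r.x,(r.fun.reshape(-1,2)*2.5).round(1).tolist())
open("h.py","a").write("CR=np.array([%f,%f,.062]); YC=%f; MC=Rcr(YC)\n"%tuple(r.x))
M=Rcr(r.x[2]); cr=np.array([*r.x[:2],.062]); print("home target/end check")
for up in (.06,.04,0):
    a=arm.solve_ik(cr+M@(GR+[0,0,.16])+[0,0,up],rpy(M@FL)); print(up,a)
Rt=Rtank(YT)
arm.move_ptp(TK+Rt@(GR+[0,0,.10]),rpy(Rt@FL))
arm.line_to(TK+Rt@GR,rate=.12); s=arm.state(); print(s["ft_force"].round(2)); shot("g0")
arm.gripper_to(.0,45); arm.pause(.2); s=arm.state(); print(s["finger_gap"],s["finger_force"],s["ft_force"].round(2),s["time_s"]); shot("g1")
E
```

```text
[0.49833819 0.22598282 1.68100908] [[-2.8, -2.7], [1.3, 2.1], [-0.1, 0.9], [-2.5, -2.1], [1.1, 0.6], [-1.1, 0.3], [2.6, 0.9]]
home target/end check
0.06 [-0.47140702  0.98157135  0.52297951  0.57256331 -0.47136553  2.08227102
 -0.09875611]
0.04 [-0.4916945   0.98721193  0.56582597  0.63694444 -0.4907867   2.03038549
 -0.06344427]
0 [-0.51130212  0.99837303  0.56989401  0.73999683 -0.48469446  1.92966816
 -0.02935747]
[-0.63 -0.09 -0.37]
0.0002703043022396713 0.0 [ 0.04 -1.2  -0.09] 10.075
```

The gap closed to 0, so the grasp missed. I'll look at the wrist picture.

```bash
python3 - <<'E'
from h import *
s=arm.state(); print(s["tcp_pos"],s["ee_rot"],"target",TK+Rtank(YT)@GR)
a,b=cv2.imread("pics/g0.png"),cv2.imread("pics/g1.png"); f=arm.grab_frame("top")
cv2.imwrite("pics/g01.png",np.hstack([cv2.resize(a,(400,300)),cv2.resize(b,(400,300))]))
cv2.imwrite("pics/g02.png",np.vstack([np.hstack([cv2.resize(a,(400,300)),cv2.resize(b,(400,300))]),cv2.resize(f[150:345,230:490],(800,600))[:300]]))
E
```

```text
[ 0.46381533 -0.26725731  0.11901288] [3.14154639e+00 5.25076709e-05 2.05600731e+00] target [ 0.46379889 -0.26725336  0.119     ]
```

View pics/g02.png

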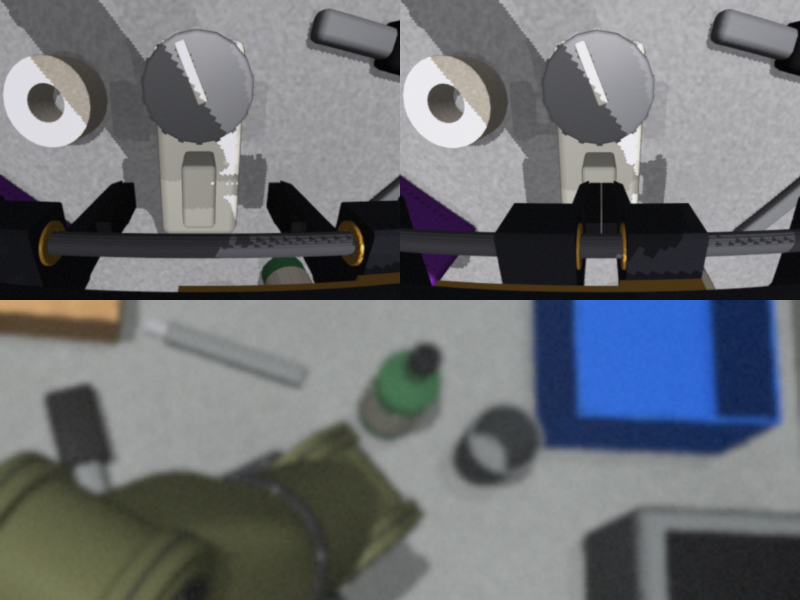

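```bash
python3 - <<'E'
from h import *
import pickle
Rt=Rtank(YT); W=lambda p: TK+(Rt@(np.array(p)/1e3).T).T
pts=[[0,12,141],[0,-12,141],[-50,12,141],[-50,-12,141],[0,12,105],[0,-12,105],[53,0,177],[-85,35,105],[-85,-35,105],[-85,35,0],[-85,-35,0]]
for n in ("tk1","g0"):
    c=pickle.load(open(f"pics/{n}.pkl","rb")); print(n,proj(c,W(pts)).round(0).tolist())
c=pickle.load(open("pics/g0.pkl","rb")); print("tcp",proj(c,arm.state()["tcp_pos"]))
im=cv2.imread("pics/g0.png"); im=im[20:360,170:380]; cv2.imwrite("pics/g0c.png",cv2.resize(im,None,fx=1.75,fy=1.75,interpolation=cv2.INTER_CUBIC))
E
```

```text
tk1 [[273.0, 168.0], [292.0, 166.0], [278.0, 205.0], [296.0, 203.0], [274.0, 163.0], [291.0, 161.0], [278.0, 127.0], [265.0, 223.0], [313.0, 218.0], [268.0, 202.0], [308.0, 198.0]]
g0 [[255.0, 231.0], [305.0, 231.0], [257.0, 319.0], [303.0, 319.0], [259.0, 209.0], [301.0, 209.0], [279.0, 123.0], [227.0, 331.0], [333.0, 331.0], [244.0, 261.0], [317.0, 261.0]]
tcp [[279.94594691 245.30455765]]
```

View pics/g0c.png

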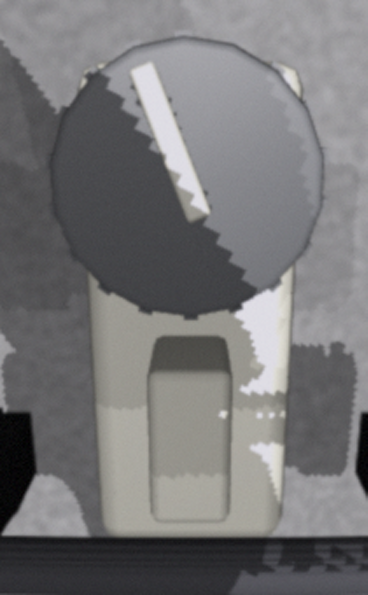

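The projections match: the handle, cap and TCP line up. But the visible fingertips sit at about z = −31 mm in the tool frame instead of +8, so they closed above the handle. The real fingers end about 39 mm short of the stated TCP. I'll open, step down while watching force, and close again.

```bash
cat >> h.py <<'E'
DZ=.039  # fingers found this much shorter than the stated TCP
E
python3 - <<'E'
from h import *
Rt=Rtank(YT); p=TK+Rt@GR
arm.gripper_to(.088,45)
f0=arm.state()["ft_force"]
for dz in (.01,.02,.028,.034,.039):
    arm.line_to(p-[0,0,dz],rate=.05); s=arm.state(); d=s["ft_force"]-f0; print(dz,d.round(1),s["tcp_pos"].round(4))
    if np.linalg.norm(d)>5: print("contact"); break
else:
    arm.gripper_to(0,45); arm.pause(.2); s=arm.state(); print(s["finger_gap"],s["finger_force"],(s["ft_force"]-f0).round(1))
shot("g2"); print(s["time_s"])
E
```

```text
0.01 [ 1.6  0.  -0.8] [ 0.4635 -0.2671  0.1085]
0.02 [ 0.4 -0.2 -0.3] [ 0.4635 -0.2671  0.0986]
0.028 [ 1.6  0.2 -0.6] [ 0.4636 -0.2671  0.0907]
0.034 [1.5 0.2 0.2] [ 0.4636 -0.2671  0.0847]
0.039 [ 0.6  0.9 -0.8] [ 0.4636 -0.2671  0.0797]
0.023617135081747575 44.95666197035462 [-0.5 -0.5 -0.2]
14.2083
```

```bash
cat >> h.py <<'E'
GH=GR-[0,0,DZ]
E
python3 - <<'E'
from h import *
Rt=Rtank(YT); a=cv2.imread("pics/g2.png")
arm.gripper_to(0,58)
arm.line_to(TK+Rt@GH+[0,0,.20],rate=.15); arm.pause(.2); s=arm.state(); print(s["finger_gap"],s["ft_force"].round(2),s["wrist_torque"].round(2))
c,b=shot("g3")
# cap shift between before/after lift (fixed in tool frame)
t=a[40:190,200:360]; r=cv2.matchTemplate(b[0:260,140:420],t,cv2.TM_CCOEFF_NORMED); _,v,_,l=cv2.minMaxLoc(r); print("shift",l[0]+140-200,l[1]-40,v)
for o in ([0,0,.16],[0,0,.12],[0,0,.08],[0,0,.0]):
    for up in (.07,.04,0): 
        q=arm.solve_ik(CR+MC@(GH+o)+[0,0,up],rpy(MC@FL)); print(o[2],up,None if q is None else q.round(2))
print(s["time_s"])
cv2.imwrite("pics/g3v.png",np.hstack([a[:300,100:460],b[:300,100:460]]))
E
```

```text
0.02372244980058187 [-0.32  0.68 -5.02] [-0.17 -0.03 -0.05]
shift 0 -1 0.8073967695236206
0.16 0.07 [-0.53  0.95  0.62  0.76 -0.5   1.97 -0.01]
0.16 0.04 [-0.55  0.97  0.61  0.83 -0.49  1.9   0.  ]
0.16 0 [-0.55  0.99  0.6   0.9  -0.49  1.81  0.02]
0.12 0.07 [-0.57  0.93  0.61  0.93 -0.48  1.84  0.02]
0.12 0.04 [-0.58  0.95  0.6   0.98 -0.48  1.77  0.04]
0.12 0 [-0.58  0.98  0.58  1.04 -0.48  1.69  0.05]
0.08 0.07 [-0.6   0.92  0.6   1.07 -0.47  1.72  0.05]
0.08 0.04 [-0.6   0.95  0.59  1.11 -0.47  1.66  0.06]
0.08 0 [-0.6   0.98  0.57  1.15 -0.48  1.58  0.08]
0.0 0.07 [-0.63  0.93  0.57  1.29 -0.47  1.5   0.1 ]
0.0 0.04 [-0.63  0.96  0.55  1.32 -0.48  1.44  0.1 ]
0.0 0 [-0.62  1.    0.52  1.34 -0.49  1.37  0.11]
16.1583
```

View pics/g3v.png

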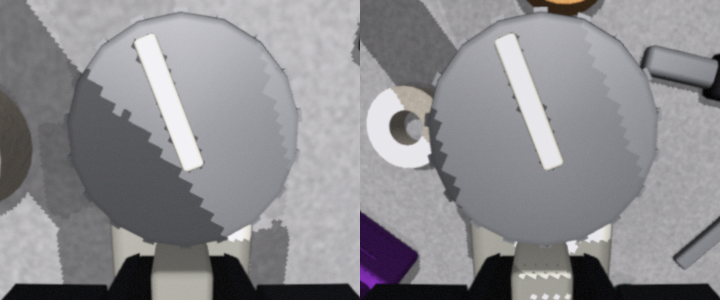

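```bash
cat > ins.py <<'E'
from h import *
def insert(off,zs,sh=np.zeros(3),Fb=None,lim=9):
    for z in zs:
        arm.line_to(CR+MC@(GH+sh+[0,0,z]),rotation=rpy(MC@FL),rate=.06); arm.pause(.05)
        s=arm.state(); F=MC.T@s["ft_force"]-Fb; e=MC.T@(s["tcp_pos"]-CR)-GH
        print("z",z,"F",F.round(1),"pos",(e*1e3).round(1),"gap",round(s["finger_gap"]*1e3,1))
        if F[2]>lim: print("stop"); break
        sh=sh+np.clip(np.array([F[0],F[1],0])*3e-4,-.001,.001)
    return sh
E
python3 - <<'E'
from ins import *
s=arm.state(); arm.line_to(s["tcp_pos"]+[0,0,.05],rate=.2)
arm.move_ptp(CR+MC@(GH+[0,0,.16])+[0,0,.07],rpy(MC@FL))
arm.line_to(CR+MC@(GH+[0,0,.10]),rate=.12); arm.pause(.3)
Fb=MC.T@arm.state()["ft_force"]; print("base",Fb.round(2)); np.save("Fb.npy",Fb)
shot("h1"); cv2.imwrite("pics/s1.png",arm.grab_frame("scene")); cv2.imwrite("pics/t1.png",arm.grab_frame("top"))
sh=insert(0,[.085,.075,.065,.055,.05],Fb=Fb); print(sh,arm.state()["time_s"]); np.save("sh.npy",sh)
E
```

```text
base [ 0.32 -3.19 -5.32]
z 0.085 F [0.1 1.3 2.2] pos [ 0. -0. 85.] gap 23.5
z 0.075 F [0.4 0.9 1.3] pos [ 0.1  0.4 75.1] gap 23.4
z 0.065 F [0.3 1.2 1.2] pos [ 0.2  0.7 64.9] gap 23.4
z 0.055 F [-0.1  1.5  0.5] pos [ 0.3  1.1 54.8] gap 23.6
z 0.05 F [-0.6  1.3  1.7] pos [ 0.2  1.5 49.9] gap 23.6
[2.80489143e-05 1.86326320e-03 0.00000000e+00] 21.9833
```

```bash
sed -i 's/sh=sh+np.clip.*/G=np.array([F[0],F[1],0]); sh=sh+np.clip(np.where(abs(G)>2.5,G,0)*3e-4,-.0015,.0015)/' ins.py; python3 - <<'E'
from ins import *
Fb=MC.T@arm.state()["ft_force"]
sh=insert(0,[.044,.038,.032,.026,.020,.015,.010,.006,.003,.0,-.002],sh=np.array([0,.001,0]),Fb=Fb,lim=8)
print(sh,arm.state()["time_s"]); np.save("sh.npy",sh)
cv2.imwrite("pics/s2.png",arm.grab_frame("scene")[150:290,350:480]); shot("h2")
E
```

```text
z 0.044 F [ 0.3 -0.7  0.3] pos [ 0.   1.1 43.7] gap 23.5
z 0.038 F [ 1.1 -0.3 -0.2] pos [ 0.   1.1 37.8] gap 23.5
z 0.032 F [ 0.1 -0.6  0.1] pos [ 0.1  1.1 31.7] gap 23.5
z 0.026 F [ 0.6 -1.  -0.6] pos [ 0.1  1.1 25.8] gap 23.6
z 0.02 F [ 0.3 -0.2 -0.6] pos [ 0.1  1.1 19.7] gap 23.7
z 0.015 F [ 0.5 -0.4 -0.9] pos [ 0.   1.1 14.8] gap 23.4
z 0.01 F [ 0.3 -1.9 -0.8] pos [0.1 1.1 9.8] gap 23.3
z 0.006 F [0.8 0.1 0.1] pos [0.  1.1 5.9] gap 23.7
z 0.003 F [ 0.  -0.6 -1. ] pos [0.  1.1 2.9] gap 23.3
z 0.0 F [ 0.2 -0.8 -1.4] pos [ 0.   1.1 -0.1] gap 23.7
z -0.002 F [0.1 1.6 6.9] pos [-0.1  0.7 -1. ] gap 23.3
[0.    0.001 0.   ] 25.2833
```

```bash
python3 - <<'E'
from h import *
arm.gripper_to(.07); p=arm.state()["tcp_pos"]
arm.line_to(p+MC@[0,0,.06],rate=.15); arm.line_to(CR+MC@[-.05,0,.24],rate=.2); arm.pause(.1); c,f=shot("r1")
print(arm.state()["time_s"])
pts=np.array([[0,12,141],[0,-12,141],[-50,12,141],[-50,-12,141],[53,0,177],[-108,18,151],[-108,-18,151],[-85,35,105],[-85,-35,105]])/1e3
q=proj(c,CR+(MC@pts.T).T)
for x,y in q: cv2.drawMarker(f,(round(x),round(y)),(0,0,255),0,6,1)
cv2.imwrite("pics/r1v.png",cv2.resize(f[40:340,140:420],None,fx=2,fy=2)); print(q.round().tolist())
E
```

```text
27.5833
[[267.0, 139.0], [297.0, 139.0], [268.0, 200.0], [297.0, 200.0], [282.0, 63.0], [261.0, 269.0], [303.0, 269.0], [245.0, 225.0], [319.0, 225.0]]
```

View pics/r1v.png

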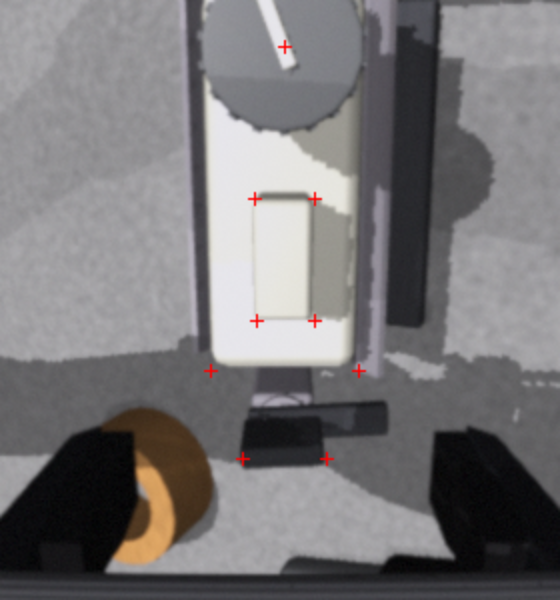

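The tank is seated: the handle corners and cap agree with the predicted home pose to about 1 mm, and the tab is where predicted at about (285,458). Now I'll turn the turnbutton.

```bash
cat >> h.py <<'E'
def tool(a): return rpy(MC@Ro.from_euler("z",a).as_matrix()@FL)
E
python3 - <<'E'
from h import *
P=lambda z: CR+MC@[-.108,0,z-.050]
arm.gripper_to(.03,25)
arm.move_ptp(P(.20),tool(-np.pi/2)); arm.line_to(P(.141),rate=.1)
F0=arm.state()["ft_force"]
arm.gripper_to(0,25); s=arm.state(); print("gap",s["finger_gap"],s["finger_force"],s["time_s"])
if s["finger_gap"]>.006:
    for a in np.linspace(-np.pi/2,0.0,5)[1:]:
        arm.move_ptp(P(.141),tool(a)); s=arm.state()
        print(round(a,2),(MC.T@(s["ft_force"]-F0)).round(1),(MC.T@s["wrist_torque"])[2].round(2),s["time_s"])
    arm.gripper_to(.03); arm.line_to(P(.20),rate=.15)
    c,f=shot("b1"); cv2.imwrite("pics/b1v.png",f[100:400,120:440])
print(arm.state()["time_s"])
E
```

```text
gap 0.00999705841492266 24.92243517190218 30.5917
-1.18 [2.2 0.3 3.3] 0.05 31.0
-0.79 [4.1 2.8 6.6] 0.03 31.4083
-0.39 [4.2 3.9 7.6] 0.04 31.8167
0.0 [5.  5.1 8.8] 0.06 32.2167
33.2917
```

View pics/b1v.png

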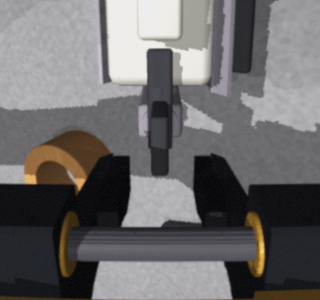

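The bar lies square across the ledge (crop x≈160, y 50–170). Now for the cap.

```bash
cat > cap.py <<'E'
from h import *
P=lambda z: CR+MC@[.053,0,z-.050]
tz=lambda: (MC.T@arm.state()["wrist_torque"])[2]
def stroke(a0,a1,step,t0=None):
    arm.line_to(P(.164),rate=.1); T0=tz(); arm.gripper_to(0,60); s=arm.state(); print("gap",s["finger_gap"],"T0",T0.round(3),"grip",(tz()-T0).round(3))
    a=a0; log=[]
    while a>a1+1e-6:
        a=max(a-step,a1); arm.move_ptp(P(.164),tool(a)); T=tz()-T0; log.append((round(a,2),round(T,2)))
        if T>.28: step=.06
        if T>.6: break
    print(log,"yaw act",Ro.from_matrix(MC.T@Ro.from_euler("xyz",arm.state()["ee_rot"]).as_matrix()@FL).as_euler("xyz").round(3)); return T
def release(): arm.gripper_to(.075); arm.line_to(P(.205),rate=.15)
E
python3 - <<'E'
from cap import *
p=arm.state()["tcp_pos"]; arm.line_to(p+MC@[0,0,.03],rate=.2)
arm.move_ptp(P(.22),tool(.7)); arm.gripper_to(.075,60)
T=stroke(.7,-.7,.1); print(arm.state()["time_s"])
if T<.28:
    release(); print(arm.state()["time_s"])
E
```

```text
gap 0.05314703567816764 T0 -0.013 grip 0.074
[(0.6, np.float64(-0.09)), (0.5, np.float64(-0.08)), (0.4, np.float64(-0.15)), (0.3, np.float64(-0.12)), (0.2, np.float64(-0.13)), (0.1, np.float64(-0.13)), (0.0, np.float64(-0.15)), (-0.1, np.float64(-0.09)), (-0.2, np.float64(-0.18)), (-0.3, np.float64(-0.17)), (-0.4, np.float64(-0.14)), (-0.5, np.float64(-0.12)), (-0.6, np.float64(-0.12)), (-0.7, np.float64(-0.01))] yaw act [ 0.     0.    -0.697]
39.7333
40.6667
```

```bash
sed -i 's/T=tz()-T0; log/T=T0-tz(); log/; s/if T>.28: step=.06/if T>.24: step=.05/; s/if T>.6: break/if abs(T)>.58: break/' cap.py; python3 - <<'E'
from cap import *
arm.move_ptp(P(.205),tool(.7))
T=stroke(.7,-.7,.1); arm.pause(.3); print(T0:=tz(),arm.state()["time_s"])
E
```

```text
gap 0.05301118504831001 T0 0.001 grip 0.024
[(0.6, np.float64(0.06)), (0.5, np.float64(-0.06)), (0.4, np.float64(-0.23)), (0.3, np.float64(-0.46)), (0.2, np.float64(-0.63))] yaw act [-0.     0.     0.205]
0.6165915370523607 44.35
```

Held torque climbs at the expected 2 N m/rad to 0.62 N m. Depending on how much the held reading is short, that puts the seal squeeze between 0.13 and 0.49 rad, which is snug under either reading. Now I'll release and check.

```bash
python3 - <<'E'
from cap import *
release(); arm.line_to(CR+MC@[-.03,0,.25],rate=.2); arm.pause(.1); c,f=shot("e1")
pts=np.array([[0,12,141],[0,-12,141],[-50,12,141],[-50,-12,141],[53,0,177]])/1e3
for x,y in proj(c,CR+(MC@pts.T).T): cv2.drawMarker(f,(round(x),round(y)),(0,0,255),0,6,1)
t=arm.grab_frame("top")
cv2.imwrite("pics/e1v.png",np.hstack([f[0:400,120:440],t[0:400,100:440]])); s=arm.state(); print(s["time_s"],s["ft_force"].round(1),s["finger_force"])
E
```

```text
46.2667 [-0.6  0.7 -0.1] 0.0
```

View pics/e1v.png

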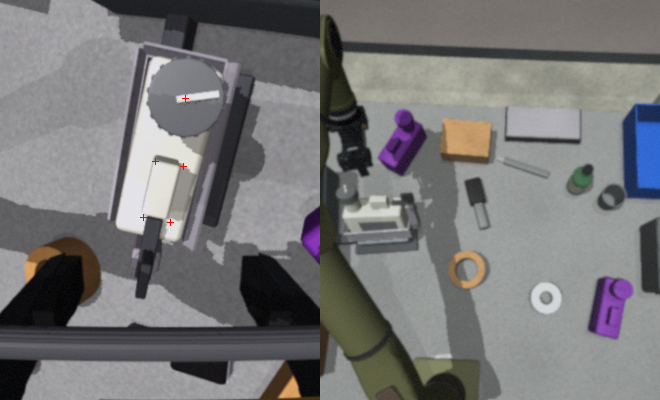

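The tank is still home (markers on the handle and cap centre), the bar lies across the ledge, and the bystanders look unmoved. The rib shows about 1.6 rad net turn, which fits 1.9 turned less the seal's back-off to about 0.17. Handing in.

```bash
python3 -c "
from plant import arm
print(arm.close_job())"
```

```text
the job is handed in; nothing more can be done
None
```

I handed the job in at about 46 s with the tank home in the cradle, the turnbutton square across its ledge, the cap snug (seal squeeze about 0.17 rad, estimated from torque and rib angle), everything let go, and nothing else visibly moved; no verdict came back.

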